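Stir the beads loose, then hold the hopper gate open

ROBOT

A 6-joint arm with a two-finger parallel gripper is mounted at the origin on the work surface. World frame = base frame: x ahead of the robot, y to its left, z up, the work surface at z = 0. Lengths are in m, angles in degrees, forces in N, time in s.
With the tool pointing down it reaches from about 0.3 to 0.75 m from the base axis. Payload 8.5 kg.
Tool frame: the origin (TCP) lies midway between the tips of the shut fingers; the grasp point (between the pads) lies 19 mm behind it; z points along the fingers, y is the line along which they close (so a half turn about z gives the same grasp; the last joint's range is limited). The gripper opens to 85 mm and grips with 20 to 120 N. Pads are 22 mm wide; open, the fingers measure 114 mm over their backs; the gripper's body (76 mm by 85 mm) begins 54 mm behind the grasp point. The pads swing forward as they close: fully open they stand 13 mm farther back than shut.
Start: joints at [54.7, 21.807, 74.336, -0, 83.858, -12.336], TCP at [0.215, 0.506, 0.231] pointing down, gripper open.
Joint ranges: [-178.18, 178.18], [-50.72, 133.34], [12.68, 142.11], [-81.47, 261.47], [9.98, 163.14], [-165.26, 165.26]. Speed limits (degrees/s): [136.94, 136.94, 180, 180, 180, 180].

INTERFACE

Orientations are given as a 3x3 rotation matrix whose columns are the frame's x, y, z axes.
In Python, from rig import observe, optics, order, spotter gives the robot as it stands.
- The arm moves only by the tool move_arm, never from a script. Its argument "series" is text: rows parted by semicolons, each of 5 numbers parted by spaces: the shift along the tool's x, y, z in cm, then the turn about the tool's z in degrees, then the opening, from -1 (shut) to 1 (fully open). A call has 1 to 8 rows; each row is the pose to reach, as a shift and turn from the pose commanded when the call began, along the tool's axes at that moment; what a row does not reach only later rows make up. A row lasts 1/8 s, in which the tool goes at most 62.5 mm and 10.7 degrees, less where a joint would pass 70% of its speed; a pose out of reach is approached as far as the arm can. A call with a gripper value outside its range is refused whole. The fingers move at their own pace and stop on an object; "force" is the grip in N (left out, the last holds). Time passes only in rows, so rows that repeat a pose let the fingers close. It gives the time, the measured TCP pose, the force, the opening and the grip force at its end, in the units of the state.
- observe(): the state, without advancing time (a new reading comes with each control period).
- optics.get_image(name): name is "side" or "top"; returns a dict with "pixels" (384x512x3 uint8, blue, green, red), "camera_matrix" (3x3 intrinsics, pixels), "dist" ([k1, k2, p1, p2, k3] as OpenCV has them; the pictures are not rectified), "rvec" (rotation vector, rad) and "tvec" (3), from world to camera coordinates, as OpenCV has them. Camera axes: x right, y down, z forward; pixel columns grow to the right and rows downward; lengths in m; the calibration is good to about 2 mm. A picture is of the moment at which its call begins. There is no depth.
- order.close_job(): hands the job in; it is judged then, once.
Trained networks look in the newest picture that a camera, given by its name, has taken for a name from the list of things; names that differ only in an ending like _2 or _b are one class to them, and where a whole thing is asked for, a point or a joint stands for the part that bears it (a point fixed in the world has none). Each returns a list of dicts, best first, with "score" (0 to 1); they miss things now and then, are a little off and sometimes report something else, mostly with a low value. They report only what shows in the picture. A call takes as long as a camera call. They do not tell look-alikes from the thing itself.
- spotter.find_in(thing, camera): "point" ([x, y, z] in m, in world coordinates, good to about 4 mm: the middle of the surface that is visible of it).
- spotter.cut_out(thing, camera): "pixels" (384x512 bool, what is visible of it).
- spotter.mark_of(thing, camera): "point" ([x, y, z] in m, in world coordinates, good to about 4 mm: a listed point, or the origin of a listed thing).
The state is a dict: "time_s": time; "q": joint angles; "qvel": joint speeds; "joint_efforts": joint torques, N m; "position": TCP position; "tool_rot": TCP orientation; "ft_force": force on the tool from outside, world axes, zero at the start; "wrist_torque": the same for the moment, N m; "grip_width": finger opening in m; "gripper_force": force on a finger pad.
Only numpy, scipy, OpenCV 4.12 (cv2) and the standard library are available. Lean on these libraries where they do the work, as an engineer would, in place of code of your own. Each camera call takes 0.05 s, during which the arm holds its last target. There are 200 camera calls.

TASK

Take the blue-handled rod from its grey stand, stir the beads round in the clear hopper until every one of them lies at least a bead's width from where it started, and stand the rod back in its stand as it was. Then pull the hopper's spring-loaded gate out by its orange handle until its red pointer is level with the green clip, so that all the beads drop into the tray underneath, and finish while still holding it there, because it springs shut when let go. Touch the beads only with the rod, spill none, and leave the other things on the counter where they are.

Things in the scene. Friction and masses are not known exactly. Their poses are not given: they have to be found in the camera images.
- hopper: Bead hopper, fixed on the counter. Origin: on the counter under the centre of its round bowl; own -x is the direction the gate pulls out, z up. Aluminium frame 126 x 126 mm round the bowl, 104 mm high. Two rails, 104 mm apart over the outside, tops 78 mm above the counter, run along -x to 246 mm from the origin.
- bowl_floor (a point): Centre of the bowl's floor, 75 mm above the counter. Clear open bowl: inner radius 36 mm at the floor, 38 mm at 24 mm above it, flaring to 56 mm (60 outside) at the rim, 60 mm above the floor. The gate plate alone is its floor. A bead pushed outward against the wall wedges: go out between two beads, then round. Stir with the rod's end 3 to 5 mm above the floor.
- tray_floor (a point): Centre of the inner floor of the white catch tray under the bowl, 6 mm above the counter; tray 112 x 112 mm inside, walls 40 mm high, part of the hopper.
- gate: Steel plate, 84 mm wide, closing the bowl from below; slides out along the hopper's -x. Origin: on its upper face (75 mm above the counter), middle of the handle's foot; axes as the hopper's. Shut: origin at hopper x = -125 mm. A spring pulls it shut: about 4 N at first, 9 N at 90 mm of travel; stop at 115 mm. All beads have dropped when it is out by about 65 mm.
- gate_grip (a point): Middle of the gate's upright orange handle, 33 mm above the plate: a block 14 mm along the slide (x), 36 mm across (y), 50 mm high, top 125 mm above the counter. Shut, its face is 58 mm clear of the bowl's rim. A thin red pointer sticks out to +y from its foot, at the handle's middle in x, over the rail.
- mark_clip: Green clip, 10 mm along the slide, 28 mm across, top 100 mm above the counter, fixed on the hopper's +y rail; shows how far to pull (74 to 90 mm of travel, different each time). Origin on the rail's middle, 79 mm above the counter, axes as the hopper's. The gate is at the mark when the gate's origin (handle middle, red pointer) is level with the clip along the slide.
- rod: Loose stir rod, 116 mm long, about 40 g. Origin at the centre of its flat bottom end, z up along it. White shaft 10 mm thick to 62 mm, white collar 36 mm wide at 62 to 68 mm, blue round handle 18 mm thick at 68 to 116 mm (grip at about 93 mm). Starts upright in its stand, collar resting on the stand's top, tip 8 mm above the counter.
- rod_stand: Fixed grey block, 70 x 70 x 70 mm, origin at the centre of its underside, with one vertical round hole 22 mm wide and 65 mm deep in the middle of its top, for the rod.
- bead0: Loose red bead, an 18 mm ball of 10 g with a black hole mark, glazed and slippery, origin at its centre. The five beads start in a ring of about 24 mm radius on the bowl's floor (centres 84 mm above the counter), the middle of the floor being free.
- bead1: Loose blue bead, an 18 mm ball of 10 g with a black hole mark, glazed and slippery, origin at its centre. The five beads start in a ring of about 24 mm radius on the bowl's floor (centres 84 mm above the counter), the middle of the floor being free.
- bead2: Loose yellow bead, an 18 mm ball of 10 g with a black hole mark, glazed and slippery, origin at its centre. The five beads start in a ring of about 24 mm radius on the bowl's floor (centres 84 mm above the counter), the middle of the floor being free.
- bead3: Loose green bead, an 18 mm ball of 10 g with a black hole mark, glazed and slippery, origin at its centre. The five beads start in a ring of about 24 mm radius on the bowl's floor (centres 84 mm above the counter), the middle of the floor being free.
- bead4: Loose orange bead, an 18 mm ball of 10 g with a black hole mark, glazed and slippery, origin at its centre. The five beads start in a ring of about 24 mm radius on the bowl's floor (centres 84 mm above the counter), the middle of the floor being free.
- pen_pot: Bystander, loose, to be left where it is: clear square pot with white pens, 75 x 75 mm, 150 mm high. Origin at the centre of its underside.
- notebooks: Bystander, loose, to be left where it is: stack of three notebooks, 110 x 152 mm, 36 mm high. Origin at the centre of its underside.
- stapler: Bystander, loose, to be left where it is: red and black stapler, 130 x 36 mm, 47 mm high. Origin at the centre of its underside.
- tape_roll: Bystander, loose, to be left where it is: amber roll of tape lying flat, 90 mm across, 22 mm high. Origin at the centre of its underside.
- bead_jar: Bystander, loose, to be left where it is: green glass jar with white lid, 72 mm across, 100 mm high. Origin at the centre of its underside.
- eraser: Bystander, loose, to be left where it is: yellow eraser, 60 x 26 x 14 mm. Origin at the centre of its underside.
Not all that is in view belongs to the job. What is shaped like the rod but yellow is not meant.

How it is judged:
By the outcome, as a careful person would: the job done as asked, in the order asked, and still so for the second after the job is handed in, while the arm keeps its last pose, push and grip.
It also fails if it takes over 67 s, if anything falls off the work surface, if the arm or the gripper's body presses on something with over 40 N, if the wrist force passes 120 N, or if a joint passes its speed limit or range.

## Working session

There is one attempt and no reset: what is moved stays moved. The work goes in short steps, Python scripts to look and compute and a tool call to move; the robot and the scene stay as the last step left them, time stands still between calls to the robot, and variables do not carry over. Pictures are saved under pics/ and viewed, at most 10 in all, crops included, and the job is handed in when it is done.

Besides the shell and the picture viewer there is one more tool, called after "Request:" in YAML: its name, and indented under it one key for each argument. move_arm: Moves the arm, as the interface text tells. Its arguments: {"type":"object","properties":{"series":{"type":"string"},"force":{"type":"number"}},"required":["series"]}

```bash
mkdir -p pics; cat > h.py <<'E'
import numpy as np, cv2
from rig import observe, optics, order, spotter
def snap(n,f=None):
    d=optics.get_image(n)
    if f: cv2.imwrite(f'pics/{f}.png',d['pixels'])
    return d
def proj(d,P):
    return cv2.projectPoints(np.array(P,float).reshape(-1,1,3),np.array(d['rvec'],float),np.array(d['tvec'],float),np.array(d['camera_matrix']),np.array(d['dist']))[0].reshape(-1,2)
def ray(d,uv):
    n=cv2.undistortPoints(np.array(uv,float).reshape(-1,1,2),np.array(d['camera_matrix']),np.array(d['dist'])).reshape(-1,2)
    R=cv2.Rodrigues(np.array(d['rvec'],float))[0]; t=np.array(d['tvec'],float).ravel()
    return -R.T@t, np.c_[n,np.ones(len(n))]@R
def atz(d,uv,z):
    c,v=ray(d,uv); return c+v*((z-c[2])/v[:,2])[:,None]
E
python3 - <<'E'
from h import *
a=snap('side');b=snap('top')
im=np.vstack([a['pixels'],b['pixels']]) 
cv2.imwrite('pics/side0.png',a['pixels']);cv2.imwrite('pics/top0.png',b['pixels'])
for c in 'side','top':
  for n in 'hopper bowl_floor tray_floor gate gate_grip mark_clip rod rod_stand bead0 bead1 bead2 bead3 bead4 pen_pot stapler notebooks bead_jar'.split():
    print(c,n,[(np.round(r['point'],4).tolist(),round(r['score'],2)) for r in spotter.mark_of(n,c)[:3]])
s=observe();print(s['time_s'],s['position'],s['tool_rot'],s['grip_width'])
E
```

```text
side hopper [([0.6344, 0.1469, 0.0042], 0.92)]
side bowl_floor [([0.6298, 0.1566, 0.0797], 0.76)]
side tray_floor [([0.725, -0.2507, 0.0035], 0.72), ([0.627, 0.1524, 0.0066], 0.71)]
side gate [([0.6087, 0.0267, 0.0749], 0.69), ([0.5407, -0.3022, -0.0018], 0.55)]
side gate_grip [([0.6144, 0.0264, 0.1064], 0.65), ([0.6269, 0.1531, 0.0065], 0.56)]
side mark_clip [([0.5546, -0.052, 0.0783], 0.61)]
side rod [([0.5427, -0.3015, 0.0056], 0.52), ([0.5444, -0.1975, 0.0004], 0.52)]
side rod_stand [([0.5431, -0.3049, -0.0018], 0.98), ([0.5936, -0.4606, -0.0016], 0.21)]
side bead0 []
side bead1 []
side bead2 []
side bead3 []
side bead4 []
side pen_pot [([0.4338, 0.4048, 0.0001], 0.84)]
side stapler [([0.7782, -0.0404, 0.0004], 0.87)]
side notebooks [([0.6297, 0.1529, 0.0057], 0.69), ([0.6334, 0.4256, -0.0005], 0.56)]
side bead_jar [([0.5942, -0.4623, -0.0014], 0.85)]
top hopper [([0.5375, -0.3023, 0.013], 0.5)]
top bowl_floor [([0.6238, 0.1508, 0.0774], 0.65), ([0.6254, 0.1526, 0.0089], 0.34)]
top tray_floor [([0.6408, 0.1289, 0.0793], 0.5), ([0.6292, 0.175, 0.0814], 0.21)]
top gate [([0.6128, 0
[... 667 characters left out ...]
.1533, 0.0819], 0.6), ([0.6104, 0.1324, 0.085], 0.6), ([0.6293, 0.1776, 0.0862], 0.57)]
top bead4 [([0.645, 0.1533, 0.0819], 0.6), ([0.6104, 0.1324, 0.085], 0.6), ([0.6293, 0.1776, 0.0862], 0.57)]
top pen_pot [([0.4344, 0.4025, 0.0013], 0.68)]
top stapler [([0.7784, -0.039, 0.0012], 0.75)]
top notebooks [([0.6415, 0.1344, 0.0822], 0.65), ([0.6315, 0.4254, -0.0008], 0.57), ([0.5544, -0.0523, 0.0831], 0.2)]
top bead_jar [([0.63, 0.1771, 0.0854], 0.46), ([0.6494, 0.1514, 0.0832], 0.3)]
1.8 [0.21457542 0.50639759 0.23134009] [[-9.20757266e-01  3.90135945e-01  3.87235206e-05]
 [ 3.90135946e-01  9.20757267e-01  4.75559893e-06]
 [-3.37996329e-05  1.94861896e-05 -9.99999999e-01]] 0.08506584892616025
```

View pictures.

View pics/top0.png

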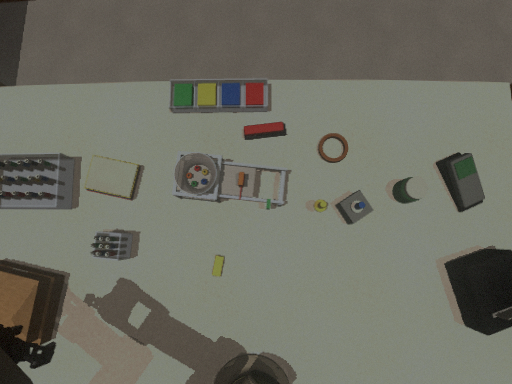

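View pics/side0.png

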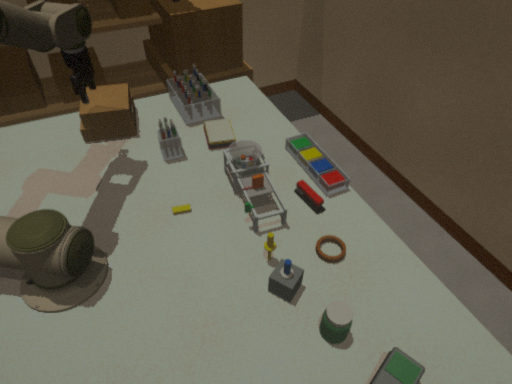

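```bash
cat >> h.py <<'E'
from scipy.optimize import least_squares
def cyl(r,z0,z1):
    t=np.linspace(0,6.283,40); return np.vstack([np.c_[r*np.cos(t),r*np.sin(t),0*t+z] for z in(z0,z1)])
def box(a,b,z0,z1,yaw):
    c,s=np.cos(yaw),np.sin(yaw)
    return np.array([[c*x-s*y,s*x+c*y,z] for x in(-a/2,a/2) for y in(-b/2,b/2) for z in(z0,z1)])
def hullc(d,P):
    h=cv2.convexHull(proj(d,P).astype(np.float32)*64); m=cv2.moments(h); return np.array([m['m10'],m['m01']])/m['m00']/64, m['m00']/4096
def cen(m):
    n,l,s,c=cv2.connectedComponentsWithStats(m.astype(np.uint8)); i=1+np.argmax(s[1:,4]); return c[i],s[i,4]
def fit(views,P,x0):
    r=least_squares(lambda x:np.concatenate([hullc(d,P+x)[0]-c for d,c in views]),x0); return r.x,r.fun
def colmask(d,hlo,hhi,win,s=90,v=40):
    h=cv2.cvtColor(d['pixels'],cv2.COLOR_BGR2HSV).astype(int)
    m=(h[...,1]>s)&(h[...,2]>v)&((h[...,0]>=hlo)&(h[...,0]<=hhi) if hlo<=hhi else (h[...,0]>=hlo)|(h[...,0]<=hhi))
    w=np.zeros_like(m);x0,x1,y0,y1=win;w[y0:y1,x0:x1]=1;return m&w
E
python3 - <<'E'
from h import *
a=snap('side');b=snap('top')
yaw=np.arctan2(.99,.12)
it=[('rod',cyl(.009,0,.048),(100,130),(275,300,252,275),(352,370,195,215),[.543,-.303,.076]),
('handle',box(.014,.036,0,.05,yaw),(175,14),(245,270,170,192),(232,250,168,190),[.612,.025,.075]),
('clip',box(.010,.028,0,.021,yaw),(45,90),(240,256,198,216),(262,274,196,212),[.554,-.052,.079])]
for n,P,(lo,hi),ws,wt,x0 in it:
    v=[]
    for d,w in((a,ws),(b,wt)):
        m=colmask(d,lo,hi,w); c,ar=cen(m); v.append((d,c)); print(n,np.round(c,2),ar,round(hullc(d,P+np.array(x0))[1],1))
    print(n,*[np.round(q,4) for q in fit(v,P,x0)])
k=cv2.resize(b['pixels'][145:220,170:290],None,fx=6,fy=6,interpolation=cv2.INTER_CUBIC)
k2=cv2.resize(a['pixels'][135:225,215:295],(400,450),interpolation=cv2.INTER_CUBIC)
o=np.zeros((450,720,3),np.uint8);o[:]=k;cv2.imwrite('pics/c1.png',o);cv2.imwrite('pics/c2.png',k2)
np.save('/tmp/x.npy',0)
E
```

```text
rod [287.55 262.29] 31 104.3
rod [361.33 204.5 ] 30 65.4
rod [ 0.541  -0.3007  0.0941] [-0.079   0.0395  0.0485 -0.1223]
handle [256.72 180.94] 162 169.4
handle [240.71 179.29] 80 93.9
handle [0.6135 0.0273 0.0746] [ 0.1785 -0.1519  0.0469  0.1543]
clip [248.24 205.66] 41 67.4
clip [267.95 203.18] 22 39.6
clip [ 0.5483 -0.0477  0.073 ] [ 0.2036  0.2748 -0.1559  0.1177]
```

View pics/c1.png

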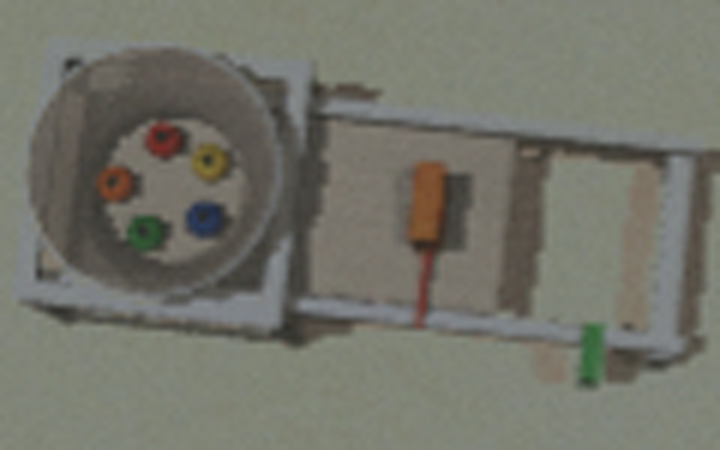

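```bash
python3 - <<'E'
from h import *
a=snap('side');b=snap('top')
C=lambda x,y:(170+(x+.5)/6-.5,145+(y+.5)/6-.5)
L=atz(b,[C(310,310),C(650,351),C(330,100),C(690,148)],.078);print('rails',L.round(4))
for i in(0,2):
    e=L[i]-L[i+1];print(np.degrees(np.arctan2(e[1],e[0])))
B=atz(b,[C(165,140),C(209,162),C(205,219),C(146,232),C(116,184)],.084)[:,:2];print('beads rybgo',B.round(4).tolist())
c,_=cv2.minEnclosingCircle(B.astype(np.float32)*1000);print('ring',c,_)
print('rim',atz(b,[C(31,170),C(282,165),C(155,46),C(160,298)],.135).round(4))
d=[(e, 'top') for e in(b,)]
ptr=atz(b,[C(424,285),C(591,355),C(591,326),C(590,384)],.079);print('ptr,clip',ptr.round(4))
print(atz(b,[C(591,355)],.1).round(4))
for s,v in((60,25),(45,20)):
  for n,P,(lo,hi),ws,wt,x0 in [('rod',cyl(.009,0,.048),(95,135),(275,300,252,275),(352,370,195,215),[.543,-.303,.076]),('clip',box(.010,.028,0,.021,1.45),(40,90),(240,256,196,216),(262,274,194,212),[.554,-.052,.079])]:
    V=[]
    for d,w in((a,ws),(b,wt)):
        m=colmask(d,lo,hi,w,s,v); c,ar=cen(m); V.append((d,c)); print(n,np.round(c,2),ar,round(hullc(d,P+np.array(x0))[1],1))
    print(n,*[np.round(q,4) for q in fit(V,P,x0)])
k=cv2.resize(b['pixels'][190:225,335:375],None,fx=9,fy=9,interpolation=cv2.INTER_CUBIC)
k2=cv2.resize(a['pixels'][250:305,262:310],(360,412),interpolation=cv2.INTER_CUBIC)
o=np.zeros((412,720,3),np.uint8);o[:315,:360]=k;o[:,360:]=k2;cv2.imwrite('pics/c3.png',o)
E
```

```text
rails [[ 0.5695  0.0839  0.078 ]
 [ 0.5495 -0.0764  0.078 ]
 [ 0.6705  0.0752  0.078 ]
 [ 0.6463 -0.0964  0.078 ]]
82.87264996502472
81.96593274610868
beads rybgo [[0.6504, 0.1531], [0.6397, 0.1319], [0.6123, 0.1334], [0.6063, 0.1614], [0.6294, 0.1761]]
ring (627.0740966796875, 152.2954864501953) 23.957883834838867
rim [[0.6272 0.2049 0.135 ]
 [0.6287 0.091  0.135 ]
 [0.6839 0.1495 0.135 ]
 [0.5687 0.1451 0.135 ]]
ptr,clip [[ 0.5811  0.0299  0.079 ]
 [ 0.5476 -0.0486  0.079 ]
 [ 0.5613 -0.0487  0.079 ]
 [ 0.5339 -0.0481  0.079 ]]
[[ 0.5456 -0.0482  0.1   ]]
rod [287.12 265.42] 72 104.3
rod [361.5 204.5] 32 65.4
rod [ 0.5406 -0.3033  0.0844] [ 0.4089 -0.1092 -0.151   0.3528]
clip [248.25 206.34] 64 67.4
clip [268.16 203.41] 32 39.6
clip [ 0.5477 -0.0501  0.0758] [ 0.3557 -0.4638  0.5349  0.0102]
rod [287.26 265.6 ] 77 104.3
rod [361.11 204.69] 35 65.4
rod [ 0.5407 -0.3031  0.0825] [ 0.2129  0.0244 -0.0417  0.1852]
clip [248.23 206.62] 78 67.4
clip [268.26 203.64] 39 39.6
clip [ 0.5472 -0.049   0.0718] [ 0.0791 -0.0159  0.0184  0.0864]
```

View pics/c3.png

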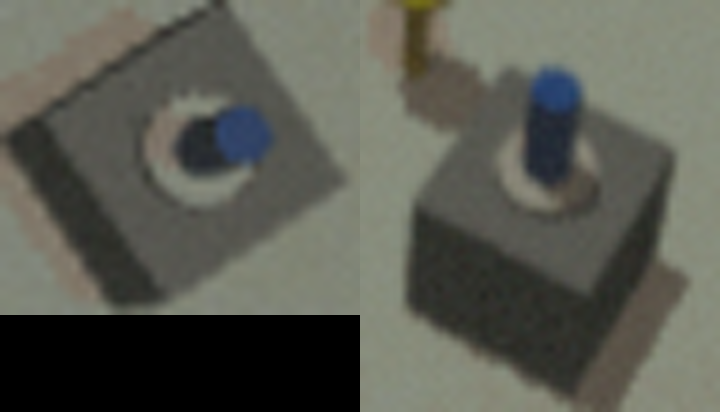

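```bash
cat >> h.py <<'E'
def delta(*T):
    s=observe();R=np.array(s['tool_rot']);p=np.array(s['position'])
    print('t',round(s['time_s'],2),'p',p.round(4),'yang',np.degrees(np.arctan2(R[1,1],R[0,1])).round(2),'w',round(s['grip_width'],4),'gf',np.round(s['gripper_force'],1),'ft',np.round(s['ft_force'],1))
    for t in T: print('delta cm',(R.T@(np.array(t)-p)*100).round(2))
E
python3 - <<'E'
from h import *
a=snap('side');b=snap('top')
D=lambda x,y:(335+(x+.5)/9-.5,190+(y+.5)/9-.5)
S=lambda x,y:(262+(x-360+.5)/7.5-.5,250+(y+.5)/7.49-.5)
def tri(ut,us):
    c1,v1=ray(b,[ut]);c2,v2=ray(a,[us]);v1=v1[0];v2=v2[0]
    k=np.linalg.lstsq(np.c_[v1,-v2],c2-c1,rcond=None)[0];p,q=c1+k[0]*v1,c2+k[1]*v2
    return ((p+q)/2).round(4),round(np.linalg.norm(p-q),4)
print('top disc',tri(D(244,135),S(557,91)),atz(b,[D(244,135)],.124).round(4),atz(a,[S(557,91)],.124).round(4))
print('collar',atz(b,[D(208,148)],.076).round(4),atz(a,[S(550,171)],.076).round(4))
print('standcorners',atz(b,[D(222,5),D(342,182),D(165,300),D(45,118)],.07).mean(0).round(4))
delta([.541,-.303,.2])
E
```

```text
top disc (array([ 0.5409, -0.3011,  0.1219]), np.float64(0.0012)) [[ 0.5401 -0.3003  0.124 ]] [[ 0.5407 -0.3025  0.124 ]]
collar [[ 0.5404 -0.3022  0.076 ]] [[ 0.5414 -0.3036  0.076 ]]
standcorners [ 0.54   -0.2993  0.07  ]
t 2.1 p [0.2146 0.5064 0.2313] yang 67.04 w 0.0854 gf 0.0 ft [ 0.3 -0.6  0.5]
delta cm [-61.63 -61.79   3.14]
```

Request:
move_arm:
  series: "-61.6 -61.7 1 -16 1; -61.6 -61.7 1 -16 1; -61.6 -61.7 1 -16 1; -61.6 -61.7 1 -16 1; -61.6 -61.7 1 -16 1; -61.6 -61.7 1 -16 1; -61.6 -61.7 1 -16 1; -61.6 -61.7 1 -16 1"

```text
time_s: 3.1
position: [0.401, 0.0442, 0.226]
tool_rot: [[-0.993, 0.122, 0.001], [0.122, 0.993, -0.0], [-0.001, 0.0, -1.0]]
ft_force: [0.7, 0.6, -0.6]
grip_width: 0.0853
gripper_force: 0.0
```

```bash
python3 -c "
from h import *
delta([.5408,-.3018,.2])"
```

```text
t 3.1 p [0.401  0.0442 0.226 ] yang 83.02 w 0.0853 gf 0.0 ft [ 0.7  0.6 -0.6]
delta cm [-18.08 -32.65   2.61]
```

Request:
move_arm:
  series: "-18.1 -32.6 2.6 0 1; -18.1 -32.6 2.6 0 1; -18.1 -32.6 2.6 0 1; -18.1 -32.6 2.6 0 1; -18.1 -32.6 2.6 0 1; -18.1 -32.6 2.6 0 1; -18.1 -32.6 2.6 0 1; -18.1 -32.6 2.6 0 1"

```text
time_s: 4.1
position: [0.5404, -0.2989, 0.1994]
tool_rot: [[-0.993, 0.121, -0.001], [0.121, 0.993, 0.001], [0.001, 0.001, -1.0]]
ft_force: [-0.4, 0.2, 0.3]
grip_width: 0.0853
gripper_force: 0.0
```

```bash
python3 -c "
from h import *
delta([.5408,-.3018,.085])"
```

```text
t 4.1 p [ 0.5404 -0.2989  0.1994] yang 83.03 w 0.0853 gf 0.0 ft [-0.4  0.2  0.3]
delta cm [-0.08 -0.29 11.44]
```

Request:
move_arm:
  series: "0 0 2 0 1; 0 0 5 0 1; 0 0 8 0 1; 0 0 10 0 1; 0 0 11.4 0 1; 0 0 11.4 0 1"

```text
time_s: 4.85
position: [0.5405, -0.2984, 0.0855]
tool_rot: [[-0.993, 0.12, -0.001], [0.12, 0.993, 0.001], [0.001, 0.001, -1.0]]
ft_force: [0.2, 0.0, 0.2]
grip_width: 0.0852
gripper_force: 0.0
```

```bash
python3 -c "
from h import *
delta([.5408,-.3018,.085])"
```

```text
t 4.85 p [ 0.5405 -0.2984  0.0855] yang 83.08 w 0.0852 gf 0.0 ft [0.2 0.  0.2]
delta cm [-0.07 -0.33  0.05]
```

Request:
move_arm:
  series: "-0.1 -0.3 0 0 1; -0.1 -0.3 0 0 -0.4; -0.1 -0.3 0 0 -0.7; -0.1 -0.3 0 0 -1; -0.1 -0.3 0 0 -1; -0.1 -0.3 0 0 -1"
  force: 40

```text
time_s: 5.6
position: [0.5413, -0.3023, 0.0858]
tool_rot: [[-0.993, 0.121, 0.0], [0.121, 0.993, -0.0], [-0.0, -0.0, -1.0]]
ft_force: [-0.9, -0.2, 0.9]
grip_width: 0.0171
gripper_force: 39.0
```

```bash
python3 -c "
from h import *
delta()"
```

```text
t 5.6 p [ 0.5413 -0.3023  0.0858] yang 83.04 w 0.0171 gf 39.0 ft [-0.9 -0.2  0.9]
```

Request:
move_arm:
  series: "0 0 -4 0 -1; 0 0 -9 0 -1; 0 0 -14 0 -1; 0 0 -15 0 -1; -1 6 -15 0 -1; -2 12 -15 0 -1; -3 18 -15 0 -1; -3 24 -15 0 -1"

```text
time_s: 6.6
position: [0.6002, -0.0657, 0.2341]
tool_rot: [[-0.993, 0.121, -0.002], [0.121, 0.993, 0.001], [0.002, 0.001, -1.0]]
ft_force: [0.1, 0.0, -0.2]
grip_width: 0.0165
gripper_force: 39.2
```

```bash
python3 -c "
from h import *
delta([.6271,.1523,.236])"
```

```text
t 6.6 p [ 0.6002 -0.0657  0.2341] yang 83.03 w 0.0165 gf 39.2 ft [ 0.1  0.  -0.2]
delta cm [-2.000e-02  2.197e+01 -1.800e-01]
```

Request:
move_arm:
  series: "0 6 -0.2 0 -1; 0 12 -0.2 0 -1; 0 17 -0.2 0 -1; 0 20 -0.2 0 -1; 0 22 -0.2 0 -1; 0 22 -0.2 0 -1; 0 22 -0.2 0 -1"

```text
time_s: 7.48
position: [0.6269, 0.1495, 0.2374]
tool_rot: [[-0.992, 0.122, -0.001], [0.122, 0.992, -0.0], [0.0, -0.0, -1.0]]
ft_force: [1.0, -0.0, -0.5]
grip_width: 0.0168
gripper_force: 39.2
```

```bash
python3 - <<'E'
from h import *
b=snap('top');a=snap('side')
cv2.imwrite('pics/c4.png',np.hstack([cv2.resize(b['pixels'][140:225,165:245],(400,425)),cv2.resize(a['pixels'][90:175,205:285],(400,425))]))
delta([.6271,.1523,.156])
E
```

```text
t 7.58 p [0.6269 0.1494 0.2377] yang 82.95 w 0.0173 gf 39.2 ft [-0.2  1.1  0.7]
delta cm [0.02 0.3  8.17]
```

View pics/c4.png

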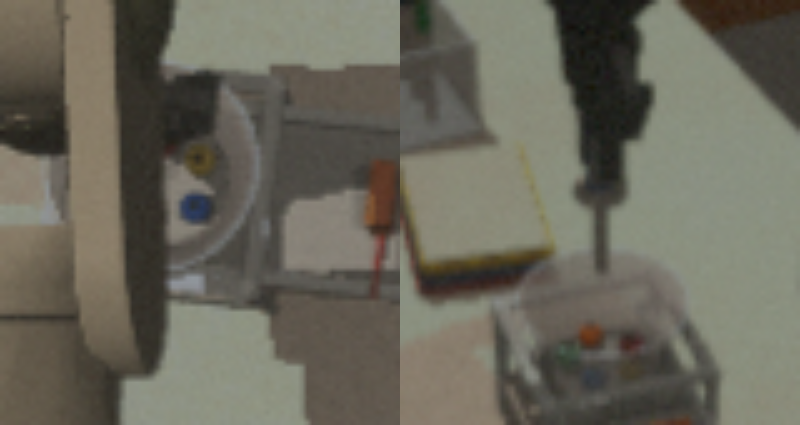

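Request:
move_arm:
  series: "0 0.3 0 0 -1; 0 0.3 3 0 -1; 0 0.3 6 0 -1; 0 0.3 7.5 0 -1; 0 0.3 8 0 -1; 0 0.3 8 0 -1"

```text
time_s: 8.32
position: [0.6275, 0.1536, 0.1584]
tool_rot: [[-0.993, 0.121, 0.001], [0.121, 0.993, 0.0], [-0.001, 0.0, -1.0]]
ft_force: [-0.4, 1.1, -0.5]
grip_width: 0.017
gripper_force: 39.2
```

```bash
python3 - <<'E'
from h import *
a=snap('side');p=np.array(observe()['position'])
print(proj(a,[p-[0,0,.078],p-[0,0,.04],p-[0,0,.012]]).round(1))
print('beads rybgo',proj(a,[[.6504,.1531,.084],[.6397,.1319,.084],[.6123,.1334,.084],[.6063,.1614,.084],[.6294,.1761,.084]]).round(1).tolist())
cv2.imwrite('pics/c5.png',cv2.resize(a['pixels'][100:185,205:285],(800,600)))
delta([.6271,.1523,.157])
E
```

```text
[[244.6 161.2]
 [244.5 152.6]
 [244.4 146.1]]
beads rybgo [[250.5, 158.8], [250.4, 163.2], [242.9, 165.1], [238.0, 160.8], [242.3, 156.6]]
t 8.38 p [0.6276 0.1536 0.1587] yang 83.03 w 0.0172 gf 39.2 ft [-0.5  0.3 -0.6]
delta cm [ 0.04 -0.14  0.17]
```

View pics/c5.png

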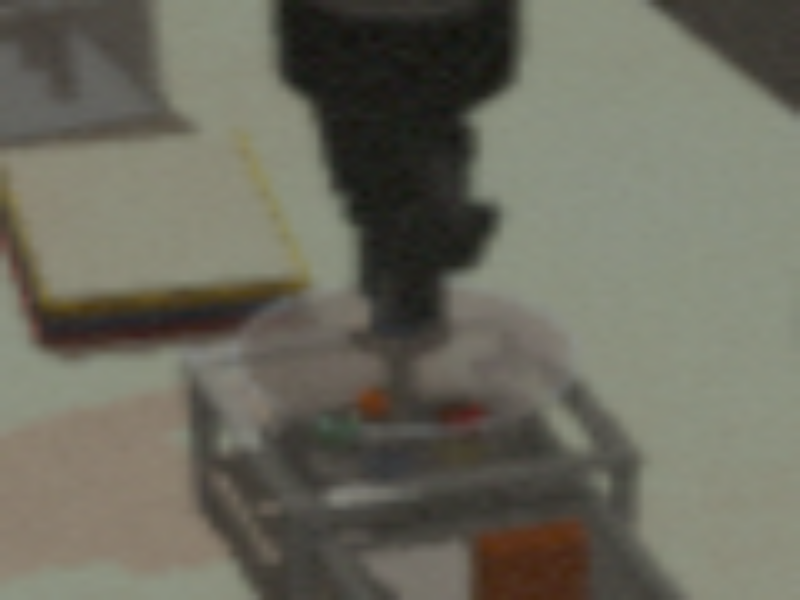

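Request:
move_arm:
  series: "-0.5 0.5 0.1 0 -1; -1.05 1.15 0.1 0 -1; -1.55 1.8 0.1 0 -1; -1.15 2.05 0.1 0 -1; -0.6 2.3 0.1 0 -1; 0 2.35 0.1 0 -1; 0.65 2.3 0.1 0 -1; 1.2 2.05 0.1 0 -1"

```text
time_s: 9.38
position: [0.6172, 0.1754, 0.1568]
tool_rot: [[-0.993, 0.121, 0.0], [0.121, 0.993, 0.0], [-0.0, 0.0, -1.0]]
ft_force: [-0.9, 1.0, -1.1]
grip_width: 0.017
gripper_force: 39.2
```

```bash
cat >> h.py <<'E'
def stir(R,ps,C=np.array([.6271,.1523]),yaw=83.):
    s=observe();T=np.array(s['tool_rot']);p=np.array(s['position']);v=p[:2]-C
    print('R',np.linalg.norm(v).round(4),'psi',(np.degrees(np.arctan2(v[1],v[0]))-yaw).round(1),end=' ');delta()
    for q in ps:
        f=np.radians(q+yaw);g=np.array([*(C+R*np.array([np.cos(f),np.sin(f)])),.157])
        print(q,(T.T@(g-p)*100).round(2))
E
python3 -c "
from h import *
stir(.025,range(28,150,14))"
```

```text
R 0.0251 psi 30.2 t 9.38 p [0.6172 0.1754 0.1568] yang 83.04 w 0.017 gf 39.2 ft [-0.9  1.  -1.1]
28 [-0.09  0.04 -0.02]
42 [ 0.41 -0.31 -0.02]
56 [ 0.81 -0.77 -0.02]
70 [ 1.09 -1.31 -0.02]
84 [ 1.23 -1.91 -0.02]
98 [ 1.22 -2.52 -0.02]
112 [ 1.06 -3.1  -0.02]
126 [ 0.76 -3.64 -0.02]
140 [ 0.35 -4.08 -0.02]
```

Request:
move_arm:
  series: "0.41 -0.31 0 0 -1; 0.81 -0.77 0 0 -1; 1.09 -1.31 0 0 -1; 1.23 -1.91 0 0 -1; 1.22 -2.52 0 0 -1; 1.06 -3.1 0 0 -1; 0.76 -3.64 0 0 -1; 0.35 -4.08 0 0 -1"

```text
time_s: 10.38
position: [0.6096, 0.1349, 0.1567]
tool_rot: [[-0.993, 0.121, -0.0], [0.121, 0.993, -0.0], [0.0, -0.0, -1.0]]
ft_force: [0.7, -0.4, -0.6]
grip_width: 0.0171
gripper_force: 39.3
```

```bash
python3 -c "
from h import *
stir(.025,range(140,265,14))"
```

```text
R 0.0247 psi -218.2 t 10.38 p [0.6096 0.1349 0.1567] yang 83.03 w 0.0171 gf 39.3 ft [ 0.7 -0.4 -0.6]
140 [ 0.08  0.02 -0.03]
154 [-0.43 -0.31 -0.03]
168 [-1.01 -0.51 -0.03]
182 [-1.61 -0.56 -0.03]
196 [-2.21 -0.47 -0.03]
210 [-2.78 -0.23 -0.03]
224 [-3.26  0.14 -0.03]
238 [-3.65  0.61 -0.03]
252 [-3.9   1.16 -0.03]
```

Request:
move_arm:
  series: "-0.43 -0.31 0 0 -1; -1.01 -0.51 0 0 -1; -1.61 -0.56 0 0 -1; -2.21 -0.47 0 0 -1; -2.78 -0.23 0 0 -1; -3.13 0 0 0 -1; -2.5 0.3 0 0 -1; -1.8 1.3 0 0 -1"

```text
time_s: 11.38
position: [0.6283, 0.1464, 0.1567]
tool_rot: [[-0.993, 0.122, -0.0], [0.122, 0.993, -0.0], [0.0, -0.0, -1.0]]
ft_force: [-0.7, -0.2, -0.5]
grip_width: 0.0169
gripper_force: 39.2
```

```bash
python3 - <<'E'
from h import *
a=snap('side')
cv2.imwrite('pics/c6.png',cv2.resize(a['pixels'][145:175,225:265],(800,600),interpolation=cv2.INTER_CUBIC))
for n,lo,hi,s in(('r',172,6,120),('o',7,16,120),('y',18,33,90),('g',45,85,60),('b',95,130,60)):
    m=colmask(a,lo,hi,(228,260,148,170),s,30)
    if m.any():
        c,ar=cen(m);P=atz(a,[c],.086)[0,:2];v=P-[.6271,.1523];print(n,c.round(1),ar,P.round(4),np.linalg.norm(v).round(4),np.degrees(np.arctan2(v[1],v[0])).round())
delta([.6271,.1523,.157])
E
```

```text
r [238.2 158.1] 8 [0.612  0.1721] 0.0249 127.0
o [239.5 157.5] 2 [0.6174 0.1734] 0.0233 115.0
y [241.4 156.2] 20 [0.6263 0.1774] 0.0252 92.0
g [250.9 157.2] 12 [0.6542 0.158 ] 0.0277 12.0
b [248.  156.5] 2 [0.6466 0.166 ] 0.0238 35.0
t 11.43 p [0.6275 0.1481 0.1568] yang 83.1 w 0.0169 gf 39.2 ft [-0.6  1.9  0. ]
delta cm [ 0.09  0.42 -0.01]
```

View pics/c6.png

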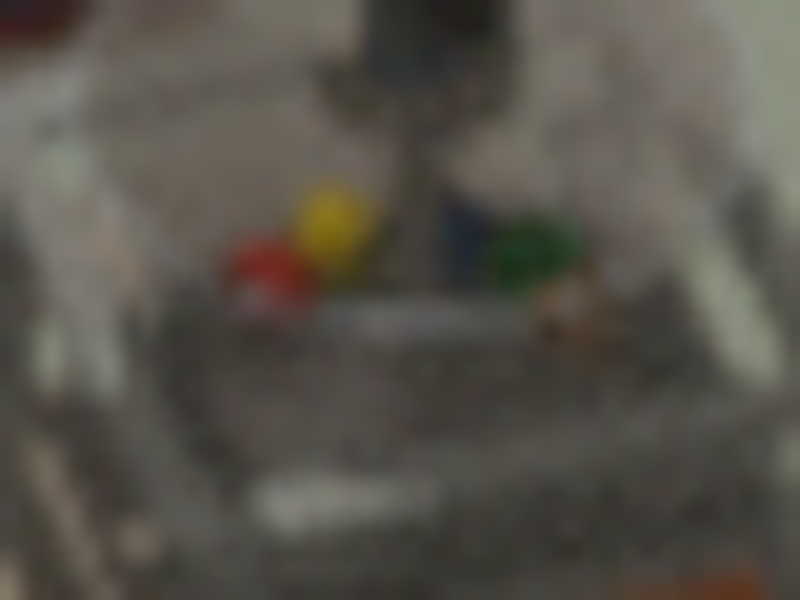

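Request:
move_arm:
  series: "0 0 -2 0 -1; 0 0 -5 0 -1; 0 0 -8 0 -1; 0 0 -8 0 -1; 0.5 -6 -8 0 -1; 1 -12 -8 0 -1; 1.5 -18 -8 0 -1; 2 -24 -8 0 -1"

```text
time_s: 12.42
position: [0.5787, -0.091, 0.2355]
tool_rot: [[-0.993, 0.121, -0.002], [0.121, 0.993, 0.001], [0.002, 0.0, -1.0]]
ft_force: [1.4, -0.7, 0.3]
grip_width: 0.0171
gripper_force: 39.3
```

```bash
python3 - <<'E'
from h import *
delta([.5413,-.3023,.215])
E
```

```text
t 12.43 p [ 0.5787 -0.091   0.2355] yang 83.06 w 0.0171 gf 39.3 ft [ 1.4 -0.7  0.3]
delta cm [  1.16 -21.43   2.04]
```

Request:
move_arm:
  series: "0.4 -6 0 0 -1; 0.8 -12 0 0 -1; 1.1 -17 0 0 -1; 1.15 -20.5 0 0 -1; 1.15 -21.4 0.5 0 -1; 1.15 -21.4 2 0 -1; 1.15 -21.4 2 0 -1; 1.15 -21.4 2 0 -1"

```text
time_s: 13.42
position: [0.5428, -0.2996, 0.2167]
tool_rot: [[-0.993, 0.12, 0.0], [0.12, 0.993, 0.0], [0.0, 0.0, -1.0]]
ft_force: [-0.5, 0.4, -0.3]
grip_width: 0.0167
gripper_force: 39.3
```

```bash
python3 - <<'E'
from h import *
b=snap('top');a=snap('side')
p=np.array(observe()['position'])
print('tip expected px',proj(a,[p-[0,0,.078]]).round(1))
S0=dict(r=[.6504,.1531],y=[.6397,.1319],b=[.6123,.1334],g=[.6063,.1614],o=[.6294,.1761])
for n,lo,hi,s in(('r',172,5,100),('o',6,16,100),('y',18,33,80),('g',45,85,50),('b',95,130,50)):
    m=colmask(b,lo,hi,(182,214,160,192),s,30)
    if m.any():
        c,ar=cen(m);P=atz(b,[c],.086)[0,:2];print(n,c.round(1),ar,P.round(4),'moved',np.linalg.norm(P-S0[n]).round(4))
cv2.imwrite('pics/c7.png',np.hstack([cv2.resize(b['pixels'][155:195,180:220],(400,400),interpolation=cv2.INTER_CUBIC),cv2.resize(a['pixels'][225:305,250:330],(400,400),interpolation=cv2.INTER_CUBIC)]))
delta([.5413,-.3023,.0865])
E
```

```text
tip expected px [[288.6 257.3]]
r [190.2 181.8] 21 [0.6103 0.1717] moved 0.0442
o [201.5 166.7] 30 [0.6536 0.1402] moved 0.0433
y [187.4 176.5] 31 [0.6253 0.18  ] moved 0.0502
g [195.1 166.4] 27 [0.6545 0.1586] moved 0.0482
b [190.  170.2] 26 [0.6436 0.1728] moved 0.0503
t 13.53 p [ 0.5428 -0.3001  0.2171] yang 83.09 w 0.0171 gf 39.3 ft [ 1.3 -0.  -0.5]
delta cm [ 0.14 -0.23 13.06]
```

View pics/c7.png

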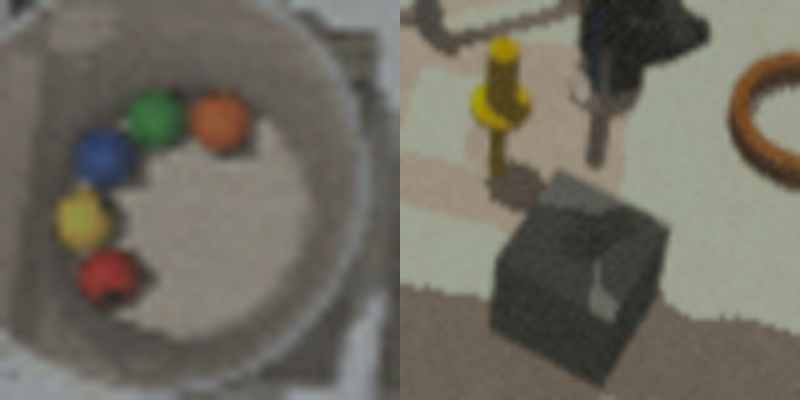

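Request:
move_arm:
  series: "0.15 -0.25 0 0 -1; 0.15 -0.25 0 0 -1; 0.15 -0.25 3 0 -1; 0.15 -0.25 5.5 0 -1; 0.15 -0.25 8 0 -1; 0.15 -0.25 10.5 0 -1; 0.15 -0.25 12.5 0 -1; 0.15 -0.25 12.7 0 -1"

```text
time_s: 14.52
position: [0.5402, -0.3028, 0.0886]
tool_rot: [[-0.993, 0.121, -0.002], [0.121, 0.993, 0.002], [0.002, 0.001, -1.0]]
ft_force: [0.4, -0.6, -0.2]
grip_width: 0.0168
gripper_force: 39.3
```

```bash
python3 - <<'E'
from h import *
delta([.5413,-.3023,.086])
E
```

```text
t 14.53 p [ 0.5402 -0.3028  0.0886] yang 83.03 w 0.0168 gf 39.3 ft [ 0.4 -0.6 -0.2]
delta cm [-0.1   0.06  0.26]
```

Request:
move_arm:
  series: "-0.1 0.05 0.15 0 -1; -0.1 0.05 0.25 0 -1; -0.1 0.05 0.25 0 -1; -0.1 0.05 0.25 0 -0.5; -0.1 0.05 0.25 0 -0.3; -0.1 0.05 0.25 0 0; -0.1 0.05 0.25 0 0.2; -0.1 0.05 0.25 0 0.2"

```text
time_s: 15.52
position: [0.5417, -0.3027, 0.0872]
tool_rot: [[-0.993, 0.121, -0.0], [0.121, 0.993, 0.0], [0.0, 0.0, -1.0]]
ft_force: [0.4, 0.3, 0.4]
grip_width: 0.0514
gripper_force: 0.0
```

```bash
python3 - <<'E'
from h import *
delta([.6135,.0273,.2])
E
```

```text
t 15.53 p [ 0.5417 -0.3027  0.0872] yang 83.03 w 0.0514 gf 0.0 ft [0.4 0.3 0.4]
delta cm [ -3.12  33.63 -11.28]
```

Request:
move_arm:
  series: "0 0 -4 0 0.2; 0 0 -8 0 0.2; 0 0 -11.3 0 0.2; -0.5 5 -11.3 0 0.2; -1 11 -11.3 0 0.2; -1.6 17 -11.3 0 0.2; -2.2 23 -11.3 0 0.2; -2.8 29 -11.3 0 0.2"

```text
time_s: 16.52
position: [0.6049, -0.0163, 0.2003]
tool_rot: [[-0.993, 0.121, 0.0], [0.121, 0.993, -0.0], [-0.0, -0.0, -1.0]]
ft_force: [0.9, -0.6, 0.4]
grip_width: 0.0511
gripper_force: 0.0
```

```bash
python3 - <<'E'
from h import *
a=snap('side')
cv2.imwrite('pics/c8.png',cv2.resize(a['pixels'][225:305,250:330],(400,400),interpolation=cv2.INTER_CUBIC))
delta([.6135,.0273,.2])
E
```

```text
t 16.57 p [ 0.6054 -0.0095  0.2003] yang 83.34 w 0.0512 gf 0.0 ft [-2.3  5.7 -1. ]
delta cm [-0.38  3.75  0.04]
```

View pics/c8.png

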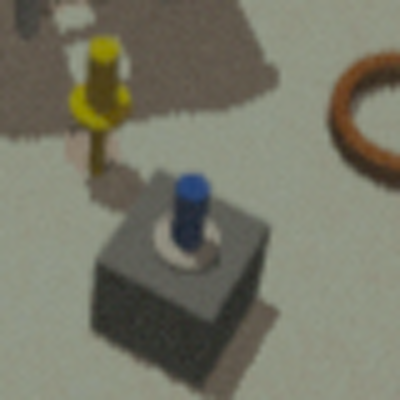

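Request:
move_arm:
  series: "-0.3 2.5 0 0 0.2; -0.3 4.2 0 0 0.2; -0.3 4.2 1 0 0.2; -0.3 4.2 3 0 0.2; -0.3 4.2 4 0 0.2; -0.3 4.2 4 0 0.2"

```text
time_s: 17.32
position: [0.6124, 0.0224, 0.1594]
tool_rot: [[-0.993, 0.122, -0.002], [0.122, 0.993, 0.0], [0.002, -0.0, -1.0]]
ft_force: [0.3, 0.5, 0.3]
grip_width: 0.0516
gripper_force: 0.0
```

```bash
python3 - <<'E'
from h import *
delta([.6135,.0273,.09])
E
```

```text
t 17.32 p [0.6124 0.0224 0.1594] yang 82.99 w 0.0516 gf 0.0 ft [0.3 0.5 0.3]
delta cm [-0.06  0.49  6.94]
```

Request:
move_arm:
  series: "-0.05 0.5 0 0 0.2; -0.05 0.5 3 0 0.2; -0.05 0.5 5.5 0 0.2; -0.05 0.5 6.9 0 0.2; -0.05 0.5 6.9 0 0.2; -0.05 0.5 6.9 0 -0.3; -0.05 0.5 6.9 0 -0.6; -0.05 0.5 6.9 0 -0.8"
  force: 60

```text
time_s: 18.32
position: [0.6141, 0.0259, 0.0925]
tool_rot: [[-0.993, 0.121, 0.001], [0.121, 0.993, -0.004], [-0.002, -0.004, -1.0]]
ft_force: [-3.2, -11.5, 4.7]
grip_width: 0.0132
gripper_force: 58.7
```

Request:
move_arm:
  series: "0 0 0 0 -1; 0 0 0 0 -1; 0 0 0 0 -1"
  force: 60

```text
time_s: 18.7
position: [0.6141, 0.0259, 0.0925]
tool_rot: [[-0.993, 0.121, 0.001], [0.121, 0.993, -0.004], [-0.002, -0.004, -1.0]]
ft_force: [-2.5, -10.7, 4.0]
grip_width: 0.0135
gripper_force: 58.7
```

```bash
python3 - <<'E'
from h import *
a=snap('side');b=snap('top')
delta()
C=lambda x,y:(170+(x+.5)/6-.5,145+(y+.5)/6-.5)
cv2.imwrite('pics/c9.png',np.hstack([cv2.resize(b['pixels'][155:215,215:295],(400,300),interpolation=cv2.INTER_CUBIC),cv2.resize(a['pixels'][160:220,225:305],(400,300),interpolation=cv2.INTER_CUBIC)]))
E
```

```text
t 18.8 p [0.6141 0.0259 0.0925] yang 83.04 w 0.0132 gf 58.7 ft [ -3.1 -10.3   3.9]
```

Request:
move_arm:
  series: "0 -0.5 0 0 -1; 0 -1.5 0 0 -1; 0 -2.5 0 0 -1; 0 -3.5 0 0 -1; 0 -4.5 0 0 -1; 0 -5.5 0 0 -1; 0 -6.5 0 0 -1; 0 -7 0 0 -1"
  force: 80

```text
time_s: 19.8
position: [0.6067, -0.0407, 0.0925]
tool_rot: [[-0.993, 0.12, 0.004], [0.12, 0.993, 0.001], [-0.004, 0.002, -1.0]]
ft_force: [5.1, 7.7, 3.9]
grip_width: 0.0129
gripper_force: 78.2
```

```bash
python3 - <<'E'
from h import *
delta([.604,-.0565,.0925])
E
```

```text
t 19.8 p [ 0.6067 -0.0407  0.0925] yang 83.09 w 0.0129 gf 78.2 ft [5.1 7.7 3.9]
delta cm [ 0.08 -1.6  -0.01]
```

Request:
move_arm:
  series: "-0.05 -0.5 0 0 -1; -0.1 -1.1 0 0 -1; -0.1 -1.6 0 0 -1; -0.1 -1.6 0 0 -1; -0.1 -1.6 0 0 -1; -0.1 -1.6 0 0 -1"

```text
time_s: 20.55
position: [0.605, -0.0559, 0.0925]
tool_rot: [[-0.993, 0.12, 0.003], [0.12, 0.993, 0.002], [-0.002, 0.002, -1.0]]
ft_force: [0.2, 7.7, 6.4]
grip_width: 0.013
gripper_force: 78.5
```

```bash
python3 - <<'E'
from h import *
a=snap('side');b=snap('top')
delta()
p=np.array(observe()['position'])
h=np.array([.1217,.9926]);v=p[:2]-[.6141,.0259];print('travel',-(v@h).round(4))
cv2.imwrite('pics/c9.png',np.vstack([cv2.resize(b['pixels'][155:215,170:300],(650,300),interpolation=cv2.INTER_CUBIC),cv2.resize(a['pixels'][160:220,205:335],(650,300),interpolation=cv2.INTER_CUBIC)]))
E
```

```text
t 20.65 p [ 0.605  -0.0559  0.0925] yang 83.11 w 0.0131 gf 78.5 ft [1.  8.7 7. ]
travel 0.0823
```

View pics/c9.png

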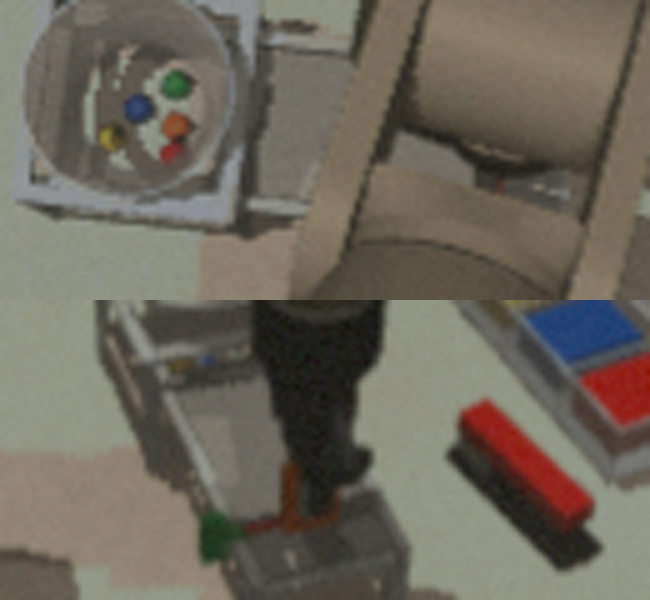

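```bash
python3 - <<'E'
from h import *
a=snap('side')
h=np.array([.1217,.9926]);g=np.array([-.9926,.1217]);O=np.array([.6294,.150])
def hop(P): v=P[:,:2]-O; return np.c_[v@h,v@g].round(4)
m=colmask(a,170,8,(252,262,200,209),90,30)
uv=np.argwhere(m)[:,::-1];print('pointer side');print(np.c_[uv,hop(atz(a,uv,.0775))])
P=box(.010,.028,0,.021,np.radians(83))
for s,v in((90,40),(60,25),(45,20)):
    c,ar=cen(colmask(a,40,90,(238,256,196,216),s,v))
    r=least_squares(lambda x:hullc(a,P+np.array([*x,.079]))[0]-c,[.5474,-.049])
    print('clip side',c.round(2),ar,r.x.round(4),hop(r.x[None]))
M=colmask(a,40,90,(238,256,196,216),60,25)
x=[.5474,-.049]
for dy in(-.004,-.002,0,.002):
  for dx in (-.003,0,.003):
    Q=np.array(x)+dy*h+dx*g; H=cv2.convexHull(np.round(proj(a,P+np.array([*Q,.079]))).astype(np.int32)); k=np.zeros(M.shape,np.uint8);cv2.fillConvexPoly(k,H,1);print(hop(Q[None])[0],'IoU',round((M&(k>0)).sum()/(M|(k>0)).sum(),3),end='; ')
  print()
E
```

```text
pointer side
[[ 2.610e+02  2.030e+02 -2.009e-01  1.350e-02]
 [ 2.570e+02  2.040e+02 -2.011e-01  2.680e-02]
 [ 2.580e+02  2.040e+02 -2.021e-01  2.380e-02]
 [ 2.590e+02  2.040e+02 -2.030e-01  2.080e-02]
 [ 2.600e+02  2.040e+02 -2.040e-01  1.790e-02]
 [ 2.540e+02  2.050e+02 -2.023e-01  3.700e-02]
 [ 2.550e+02  2.050e+02 -2.032e-01  3.410e-02]
 [ 2.560e+02  2.050e+02 -2.042e-01  3.110e-02]
 [ 2.570e+02  2.050e+02 -2.052e-01  2.810e-02]
 [ 2.580e+02  2.050e+02 -2.061e-01  2.520e-02]
 [ 2.590e+02  2.050e+02 -2.071e-01  2.220e-02]
 [ 2.550e+02  2.060e+02 -2.073e-01  3.540e-02]]
clip side [248.2  206.68] 41 [ 0.5448 -0.0508] [[-0.2096  0.0596]]
clip side [248.05 206.64] 64 [ 0.5442 -0.0506] [[-0.2094  0.0601]]
clip side [248.14 206.7 ] 69 [ 0.5437 -0.0553] [[-0.2142  0.06  ]]
[-0.2115  0.0542] IoU 0.551; [-0.2115  0.0572] IoU 0.573; [-0.2115  0.0602] IoU 0.589; 
[-0.2095  0.0542] IoU 0.589; [-0.2095  0.0572] IoU 0.618; [-0.2095  0.0602] IoU 0.564; 
[-0.2075  0.0542] IoU 0.49; [-0.2075  0.0572] IoU 0.532; [-0.2075  0.0602] IoU 0.571; 
[-0.2055  0.0542] IoU 0.49; [-0.2055  0.0572] IoU 0.476; [-0.2055  0.0602] IoU 0.407;
```

```bash
python3 - <<'E'
from h import *
h=np.array([.1217,.9926]);O=np.array([.6294,.150])
P=box(.010,.028,0,.021,np.radians(83))
for i in range(6):
    a=snap('side')
    r={n:[(round(float((np.array(q['point'][:2])-O)@h),4),round(q['score'],2)) for q in spotter.mark_of(n,'side')[:2]] for n in('mark_clip','gate','gate_grip')}
    for q in spotter.cut_out('mark_clip','side')[:1]:
        c,ar=cen(q['pixels']); x=least_squares(lambda x:hullc(a,P+np.array([*x,.079]))[0]-c,[.5474,-.049]).x; r['cut']=(c.round(2),ar,((x-O)@h).round(4))
    print(r)
m=colmask(a,170,8,(252,262,200,209),90,30);uv=np.argwhere(m)[:,::-1]
for z in(.079,.0805,.082): print(z,((atz(a,uv,z)[:,:2]-O)@h).mean().round(4))
E
```

```text
{'mark_clip': [(-0.2082, 0.64)], 'gate': [(-0.2042, 0.9)], 'gate_grip': [(-0.2028, 0.74)], 'cut': (array([247.71, 206.78]), np.int32(49), np.float64(-0.2141))}
{'mark_clip': [(-0.2063, 0.58)], 'gate': [(-0.2078, 0.94)], 'gate_grip': [(-0.2025, 0.6)]}
{'mark_clip': [(-0.2068, 0.5)], 'gate': [(-0.2053, 0.77)], 'gate_grip': [(-0.2041, 0.83)], 'cut': (array([248.38, 206.24]), np.int32(80), np.float64(-0.2123))}
{'mark_clip': [(-0.2096, 0.49), (0.0076, 0.23)], 'gate': [(-0.2074, 0.62)], 'gate_grip': [(-0.2004, 0.65), (-0.2088, 0.16)], 'cut': (array([247.98, 206.47]), np.int32(62), np.float64(-0.2091))}
{'mark_clip': [(-0.2051, 0.38)], 'gate': [(-0.2071, 0.6), (0.0032, 0.57)], 'gate_grip': [(-0.2041, 0.57)], 'cut': (array([248.23, 206.16]), np.int32(44), np.float64(-0.2099))}
{'mark_clip': [(-0.206, 0.53)], 'gate': [(-0.2102, 0.64), (-0.0816, 0.37)], 'gate_grip': [], 'cut': (array([248.04, 206.4 ]), np.int32(50), np.float64(-0.2129))}
0.079 -0.2054
0.0805 -0.2067
0.082 -0.208
```

Request:
move_arm:
  series: "0 -0.1 0 0 -1; 0 -0.15 0 0 -1; 0 -0.15 0 0 -1; 0 -0.15 0 0 -1; 0 -0.15 0 0 -1; 0 -0.15 0 0 -1; 0 -0.15 0 0 -1; 0 -0.15 0 0 -1"

```text
time_s: 23.2
position: [0.6049, -0.0574, 0.0925]
tool_rot: [[-0.993, 0.12, 0.003], [0.12, 0.993, 0.002], [-0.002, 0.002, -1.0]]
ft_force: [0.1, 9.1, 6.2]
grip_width: 0.0131
gripper_force: 78.6
```

```bash
python3 - <<'E'
from h import *
b=snap('top');delta()
p=np.array(observe()['position']);print('travel',-((p[:2]-[.6141,.0259])@[.1217,.9926]).round(4))
for n,lo,hi,s in(('r',172,5,80),('o',6,16,90),('y',18,33,70),('g',45,85,50),('b',95,130,50)):
    m=colmask(b,lo,hi,(180,215,158,195),s,25)
    if m.any(): c,ar=cen(m);print(n,c.round(1),ar,atz(b,[c],.015).round(4))
E
```

```text
t 23.25 p [ 0.6049 -0.0574  0.0925] yang 83.12 w 0.013 gf 78.6 ft [0.5 8.3 7. ]
travel 0.0838
r [203.9 184.9] 14 [[0.6114 0.1437 0.015 ]]
o [204.7 180. ] 23 [[0.6266 0.1413 0.015 ]]
y [191.9 181.9] 26 [[0.6208 0.1803 0.015 ]]
g [204.7 171.6] 24 [[0.6524 0.1417 0.015 ]]
b [197.1 176.1] 22 [[0.6386 0.1648 0.015 ]]
```

All five beads lie in the tray, and the gate is held at about 83.8 mm of travel, level with the clip. I'm handing the job in.

```bash
python3 -c "
from h import *
print(order.close_job())"
```

```text
the job is handed in; nothing more can be done
None
```

The job is handed in at about 23 s: each bead was stirred at least 43 mm from its start, the rod is back in its stand, all five beads are in the tray, and the gate is held out about 84 mm, level with the green clip to within an estimated 2–3 mm.

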